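Lay the last moulded backing plate on the stack and tap it square

TASK

Lift the moulded backing plate out of the leaning open mould and lay it, without dropping it, on top of the stack of four plates on the jogging fixture, then let go of it. Then tap the stack's sides until all five plates lie one on another with their edges in line, flush against the two back stops and the end stop. Leave the tin, the carton and the roll where they are.

Things in the scene. Friction and masses are not known exactly. Their poses are not given: they have to be found in the camera images.
- jog: Fixed jogging fixture: aluminium base plate 10 mm thick (x -100 to 70, y -115 to 105 mm about the origin, which lies on the table, z up). Steel stops 12 mm thick rise 44 mm above the base: two back stops with faces at x = 50 mm, facing -x (y -38 to 2 and y 38 to 78, open between), and one end stop with its face at y = 80 mm, facing -y (x -10 to 50).
- home (a point): Point on the top of the jogging fixture's base (at x 20, y 20, z 10 mm of its frame) over which the centre of every plate lies when the plates are home against all three stops, long sides along the fixture's y. Axes as the fixture's.
- mould: Fixed aluminium mould half on a stand, 130 x 160 mm, 130 mm high; its face leans 35 degrees from level towards its own -x (sideways). Origin on the table, z up. Cavity 63 x 123 mm, 8 mm deep, long side along y. Mid-way along both long sides the wall is missing over 57 mm, with 20 mm of depth below the cavity floor for fingers to grip the plate across its width, square to the face.
- mould_seat (a point): Centre of the mould's cavity floor, 78 mm above the table, where the underside of the moulded plate's centre lies; axes as those of the mould's body (z vertical).
- plate_new: The moulded plate lying in the mould cavity: stiff brown pressed board 60 (x) x 120 (y) x 8 (z) mm, about 60 g. Origin at the centre of its underside, z out of its upper face (at the start 35 degrees from vertical).
- plate0: Plate 1 from the bottom of the stack of four on the jogging fixture; the same kind of plate, 60 (x) x 120 (y) x 8 (z) mm, origin at the centre of its underside. Lies flat but out of line, 20 to 45 mm short of the back stops and some 10 to 30 mm short of the end stop.
- plate1: Plate 2 from the bottom of the stack of four on the jogging fixture; the same kind of plate, 60 (x) x 120 (y) x 8 (z) mm, origin at the centre of its underside. Lies flat but out of line, 20 to 45 mm short of the back stops and some 10 to 30 mm short of the end stop.
- plate2: Plate 3 from the bottom of the stack of four on the jogging fixture; the same kind of plate, 60 (x) x 120 (y) x 8 (z) mm, origin at the centre of its underside. Lies flat but out of line, 20 to 45 mm short of the back stops and some 10 to 30 mm short of the end stop.
- plate3: Plate 4 from the bottom of the stack of four on the jogging fixture; the same kind of plate, 60 (x) x 120 (y) x 8 (z) mm, origin at the centre of its underside. Lies flat but out of line, 20 to 45 mm short of the back stops and some 10 to 30 mm short of the end stop.
- tin: Bystander: closed round tin, 70 mm across, 80 mm high, standing; origin at the centre of its underside.
- carton: Bystander: small closed carton 70 x 110 x 50 mm; origin at the centre of its underside.
- band_roll: Bystander: paper roll lying flat, 66 mm across, 22 mm high, with a 38 mm hole; origin at the centre of its underside.
Not all that is in view belongs to the job. What is shaped like the plate_new but turquoise is not meant.

How it is judged:
By the outcome, as a careful person would: the job done as asked, in the order asked, and still so for the second after the job is handed in, with the robot touching nothing.
It also fails if it takes over 67 s, if anything falls off the work surface, if the arm or the gripper's body presses on something with over 40 N, if the wrist force passes 120 N, or if a joint passes its speed limit or range.

ROBOT

A 6-joint arm with a two-finger parallel gripper is mounted at the origin on the work surface. World frame = base frame: x ahead of the robot, y to its left, z up, the work surface at z = 0. Lengths are in m, angles in rad, forces in N, time in s.
With the tool pointing down it reaches from about 0.4 to 0.925 m from the base axis. Payload 3.4 kg.
Tool frame: the origin (TCP) lies midway between the tips of the shut fingers; the grasp point (between the pads) lies 19 mm behind it; z points along the fingers, y is the line along which they close (so a half turn about z gives the same grasp; the last joint's range is limited). The gripper opens to 85 mm and grips with 20 to 120 N. Pads are 22 mm wide; open, the fingers measure 114 mm over their backs; the gripper's body (76 mm by 85 mm) begins 54 mm behind the grasp point. The pads swing forward as they close: fully open they stand 13 mm farther back than shut.
Start: joints at [-1.379, 0.307, 1.506, -0, 1.328, -0.073], TCP at [0.15, -0.555, 0.231] pointing down, gripper open.
Joint ranges: [-3.12, 3.12], [-1.05, 2.28], [0.14, 2.33], [-1.42, 4.57], [0.1, 2.73], [-2.68, 2.68]. Speed limits (rad/s): [2.57, 2.57, 3.14, 3.14, 3.14, 3.14].

INTERFACE

Orientations are given as a unit quaternion [x, y, z, w].
In Python, from bench import arm gives the robot as it stands.
- The arm moves only by the tool jog_arm, never from a script. Its argument "series" is a list of rows, each a list of 2 entries, a list of its own where there are three numbers: the shift along the tool's x, y, z in m, then the turn about the tool's z in rad. In form: [[[dx, dy, dz], roll], ...]. A call has 1 to 8 rows; each row is the pose to reach, as a shift and turn from the pose commanded when the call began, along the tool's axes at that moment; what a row does not reach only later rows make up. A row lasts 1/8 s, in which the tool goes at most 62.5 mm and 10.7 degrees, less where a joint would pass 70% of its speed; a pose out of reach is approached as far as the arm can. A call with a gripper value outside its range is refused whole. "claw" is the opening, from 0 (shut) to 1 (fully open), set as the call begins (left out, the last holds). The fingers move at their own pace and stop on an object; the grip force is fixed at half the most. Time passes only in rows, so rows that repeat a pose let the fingers close. It gives the time, the measured TCP pose, the force, the opening and the grip force at its end, in the units of the state.
- arm.read_state(): the state, without advancing time (a new reading comes with each control period).
- arm.camera(name): name is "scene" or "top" or "wrist"; returns (picture, depth): 420x560x3 uint8, blue, green, red; 420x560 float32, m along the optical axis (not along the pixel's ray), 0 where there is no reading.
- arm.camera_info(name): a dict with "fx", "fy", "cx", "cy" (pixels), "T" (4x4, takes a point from camera to world coordinates). Camera axes: x right, y up, looking along -z (the intrinsics and any distortion apply to the point x, -y, -z); pixel columns grow to the right and rows downward; lengths in m; the calibration is good to about 2 mm. A picture is of the moment at which its call begins: read the wrist's pose just before it. camera_info takes no time and is no camera call; for the wrist camera it gives the pose at the moment of the call.
- arm.close_job(): hands the job in; it is judged then, once.
Trained networks look in the newest picture that a camera, given by its name, has taken for a name from the list of things; names that differ only in an ending like _2 or _b are one class to them, and where a whole thing is asked for, a point or a joint stands for the part that bears it (a point fixed in the world has none). Each returns a list of dicts, best first, with "p" (0 to 1); they miss things now and then, are a little off and sometimes report something else, mostly with a low value. They report only what shows in the picture. A call takes as long as a camera call. They do not tell look-alikes from the thing itself.
- arm.trace(camera, query): "mask" (420x560 bool, what is visible of it) and "box" ([left, top, right, bottom] in pixels, round what is visible of it).
The state is a dict: "time": time; "joint_positions": joint angles; "qvel": joint speeds; "joint_efforts": joint torques, N m; "position": TCP position; "tcp_rot": TCP orientation; "ft_force": force on the tool from outside, world axes, zero at the start; "wrist_torque": the same for the moment, N m; "width": opening from 0.0 (shut) to 1.0 (fully open); "gripper_force": force on a finger pad.
Only numpy, scipy, OpenCV 4.12 (cv2) and the standard library are available. Lean on these libraries where they do the work, as an engineer would, in place of code of your own. Each camera call takes 0.05 s, during which the arm holds its last target. There are 200 camera calls.

## Working session

There is one attempt and no reset: what is moved stays moved. The work goes in short steps, Python scripts to look and compute and a tool call to move; the robot and the scene stay as the last step left them, time stands still between calls to the robot, and variables do not carry over. Pictures are saved under pics/ and viewed, at most 10 in all, crops included, and the job is handed in when it is done.

Besides the shell and the picture viewer there is one more tool, called after "Request:" in YAML: its name, and indented under it one key for each argument. jog_arm: Moves the arm, as the interface text tells. Its arguments: {"type":"object","properties":{"series":{"type":"array","items":{"type":"array"}},"claw":{"type":"number"}},"required":["series"]}

```bash
ls; mkdir -p pics
python3 - <<'E'
from bench import arm
import cv2,numpy as np
s=arm.read_state();print(s)
ims=[]
for n in("scene","top"):
    im,d=arm.camera(n);np.savez(f"{n}.npz",im=im,d=d,T=arm.camera_info(n)["T"]);print(n,{k:np.round(v,3).tolist() for k,v in arm.camera_info(n).items()})
    cv2.imwrite(f"pics/{n}0.png",im)
    for q in("plate_new","mould","jog","plate3","tin","carton","band_roll"):
        r=arm.trace(n,q)
        print(n,q,[(round(x["p"],2),np.round(x["box"]).tolist()) for x in r][:4])
E
```

```text
pics
{'time': 0.0, 'joint_positions': array([-1.37952811e+00,  3.07560611e-01,  1.50764372e+00,  6.76258252e-06,
        1.32836242e+00, -7.34648486e-02]), 'qvel': array([-0.00054961, -0.00157018,  0.0003831 ,  0.00131157,  0.00141219,
        0.00060862]), 'joint_efforts': array([-4.06084393e-03, -4.57563150e+01, -2.51920080e+01, -3.91150761e-04,
        1.32900968e-02,  9.52254084e-06]), 'position': array([ 0.15032062, -0.55431157,  0.2303993 ]), 'tcp_rot': array([ 9.91251958e-01,  1.31979471e-01, -5.48292233e-05, -9.85528779e-04]), 'ft_force': array([ 0.36745468,  1.06364406, -0.30342007]), 'wrist_torque': array([0.02745681, 0.05123188, 0.02765895]), 'gripper_force': 0.0, 'width': 1.0052054655004847}
scene {'fx': 435.073, 'fy': 435.073, 'cx': 279.78, 'cy': 214.623, 'T': [[0.092, -0.704, 0.704, 1.164], [0.996, 0.065, -0.066, 0.017], [0.001, 0.707, 0.707, 0.665], [0.0, 0.0, 0.0, 1.0]]}
scene plate_new [(0.95, [399.0, 182.0, 442.0, 223.0]), (0.8, [393.0, 279.0, 466.0, 323.0]), (0.78, [332.0, 171.0, 373.0, 216.0]), (0.64, [327.0, 148.0, 385.0, 177.0])]
scene mould [(0.79, [297.0, 166.
[... 521 characters left out ...]
0, 0.0, 1.0]]}
top plate_new [(0.92, [131.0, 296.0, 199.0, 364.0]), (0.83, [114.0, 104.0, 181.0, 142.0]), (0.71, [97.0, 215.0, 129.0, 279.0]), (0.62, [171.0, 188.0, 210.0, 256.0])]
top mould [(0.76, [163.0, 174.0, 246.0, 269.0])]
top jog [(0.82, [354.0, 190.0, 468.0, 286.0]), (0.47, [174.0, 184.0, 212.0, 255.0])]
top plate3 [(0.91, [378.0, 213.0, 446.0, 249.0]), (0.86, [377.0, 220.0, 418.0, 254.0]), (0.49, [226.0, 69.0, 265.0, 118.0]), (0.42, [381.0, 213.0, 438.0, 218.0])]
top tin [(0.96, [226.0, 71.0, 266.0, 119.0]), (0.57, [376.0, 220.0, 419.0, 255.0]), (0.51, [165.0, 173.0, 247.0, 270.0])]
top carton [(0.8, [348.0, 69.0, 414.0, 120.0])]
top band_roll [(0.92, [286.0, 131.0, 318.0, 164.0])]
```

View pics/scene0.png

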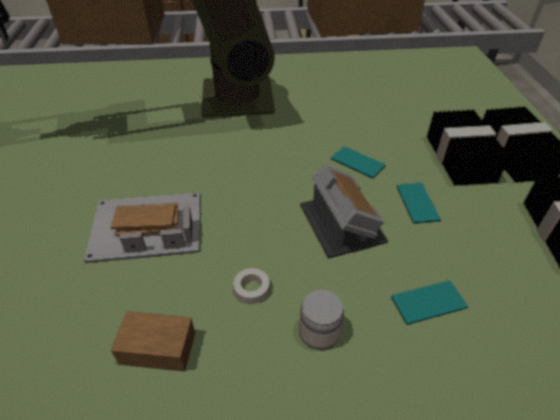

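View pics/top0.png

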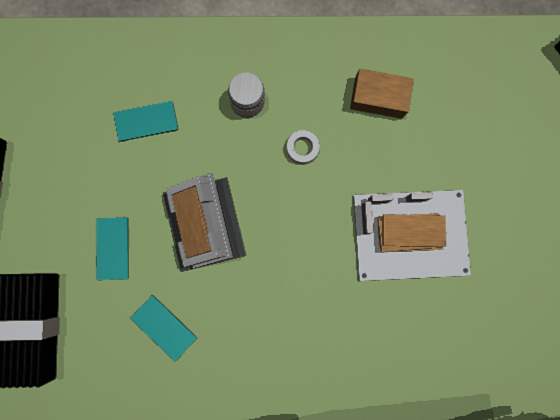

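The top view shows the brown plate in the mould at about (192,222) and the stack on the jog base at about (412,236). Three turquoise decoys lie at (145,121), (112,248) and (163,328). The scene view agrees: mould plate at (355,195), stack at (145,218). Next I'll measure the mould, the stack and the lean direction from depth.

```bash
cat > h.py <<'E'
import numpy as np,cv2
K={"scene":(435.073,435.073,279.78,214.623),"top":(546.851,546.851,278.299,206.332)}
def cloud(d,k,T):
    v,u=np.mgrid[:d.shape[0],:d.shape[1]]
    P=np.stack([(u-k[2])/k[0]*d,-(v-k[3])/k[1]*d,-d],-1)
    P=P@T[:3,:3].T+T[:3,3]; P[d<=0]=np.nan
    return P
def plane(P):
    c=P.mean(0);n=np.linalg.svd(P-c,full_matrices=False)[2][2]
    return c,n*np.sign(n[2])
def rect(P):  # min-area rect of xy
    r=cv2.minAreaRect((P[:,:2]*1000).astype(np.float32)); return r
E
python3 - <<'E'
from h import *
for n in("scene","top"):
    z=np.load(n+".npz");im=z["im"];P=cloud(z["d"],K[n],z["T"])
    hsv=cv2.cvtColor(im,cv2.COLOR_BGR2HSV)
    br=(hsv[...,0]<22)&(hsv[...,1]>90)&(im.max(-1)>50)
    print(n,"table z",np.nanmedian(P[380:415,300:400,2]) )
    for nm,(l,t,r,b) in {"new":{"scene":(325,170,385,225),"top":(165,180,222,262)}[n],"stack":{"scene":(105,200,182,240),"top":(372,208,450,256)}[n]}.items() if 0 else {"new":{"scene":(325,165,385,225),"top":(165,180,222,262)}[n],"stack":{"scene":(105,200,182,240),"top":(372,208,450,256)}[n]}.items():
        m=np.zeros_like(br);m[t:b,l:r]=br[t:b,l:r]
        m=cv2.erode(m.astype(np.uint8),np.ones((2,2)))>0
        Q=P[m];Q=Q[np.isfinite(Q).all(1)]
        if nm=="stack": Q=Q[Q[:,2]>np.percentile(Q[:,2],90)-.006]
        c,nn=plane(Q);d=(Q-c)@nn;Q=Q[abs(d)<.004];c,nn=plane(Q)
        mm=(Q.min(0)+Q.max(0))/2
        print(n,nm,len(Q),"c",c.round(4),"n",nn.round(3),"tilt",np.degrees(np.arccos(nn[2])).round(1),"az",np.degrees(np.arctan2(nn[1],nn[0])).round(1),"rms",(((Q-c)@nn).std()*1e3).round(2))
        # in-plane rect
        ax=np.cross([0,0,1],nn) if nm=="new" else np.array([1.,0,0]); ax/=np.linalg.norm(ax); ay=np.cross(nn,ax)
        uv=np.c_[(Q-c)@ax,(Q-c)@ay]*1000
        r=cv2.minAreaRect(uv.astype(np.float32)); print("  rect",np.round(r[0],1),np.round(r[1],1),round(r[2],1),"centre",(c+(ax*r[0][0]+ay*r[0][1])/1000).round(4),"ax",ax.round(3))
    # jog base
    l,t,r,b={"scene":(85,190,205,268),"top":(350,185,475,290)}[n]
    m=np.zeros_like(br);m[t:b,l:r]=((hsv[...,1]<70)&(im.max(-1)>90))[t:b,l:r]
    Q=P[m];Q=Q[np.isfinite(Q).all(1)];Q=Q[(Q[:,2]>.004)&(Q[:,2]<.018)]
    r=rect(Q);print(n,"jogbase",len(Q),"z",np.median(Q[:,2]).round(4),r)
E
```

```text
scene table z 0.0015714627203718967
scene new 502 c [0.5427 0.2203 0.0876] n [-0.129  0.549  0.826] tilt 34.4 az 103.3 rms 0.74
  rect [ 2.  -1.1] [110.6  56.6] 1.0 centre [0.5405 0.2207 0.087 ] ax [-0.973 -0.229  0.   ]
scene stack 1177 c [ 0.525  -0.1976  0.043 ] n [ 0.011 -0.     1.   ] tilt 0.6 az -0.5 rms 1.25
  rect [-2.4 -0.8] [116.   58.7] 88.6 centre [ 0.5227 -0.1984  0.043 ] ax [1. 0. 0.]
scene jogbase 2945 z 0.0112 ((508.47491455078125, -205.10418701171875), (185.0166015625, 223.31723022460938), 1.7266112565994263)
top table z -0.00030473733373281853
top new 1598 c [0.5356 0.2209 0.0849] n [-0.128  0.557  0.821] tilt 34.8 az 102.9 rms 1.38
  rect [-0.5 -1.6] [118.   61.1] 0.5 centre [0.5358 0.2223 0.084 ] ax [-0.975 -0.223  0.   ]
top stack 1794 c [ 0.5175 -0.199   0.0421] n [ 0.002 -0.     1.   ] tilt 0.1 az -11.5 rms 1.71
  rect [-0.1  1.2] [122.4  60.3] 89.9 centre [ 0.5173 -0.1978  0.0421] ax [1. 0. 0.]
top jogbase 6257 z 0.01 ((512.568603515625, -202.81365966796875), (170.79505920410156, 221.5696258544922), 1.9597618579864502)
```

Request:
jog_arm:
  series:
    - [[0,0.05,-0.03],0]
    - [[0,0.1,-0.06],0]
    - [[0,0.15,-0.09],0]
    - [[0,0.2,-0.1],0]
    - [[0,0.25,-0.1],0]
    - [[0,0.3,-0.1],0]
    - [[0,0.35,-0.1],0]
    - [[0,0.4,-0.1],0]

```text
time: 1.8
position: [0.2477, -0.9138, 0.3094]
tcp_rot: [0.991, 0.132, 0.002, 0.012]
ft_force: [-0.1, -0.4, 0.4]
width: 0.995
gripper_force: 0.0
```

Request:
jog_arm:
  series:
    - [[0,0.06,0],0]
    - [[0,0.12,0],0]
    - [[0,0.18,0],0]
    - [[0,0.18,0],0]

```text
time: 2.3
position: [0.2594, -0.9564, 0.2685]
tcp_rot: [0.99, 0.132, 0.006, 0.043]
ft_force: [0.0, -0.5, -1.2]
width: 0.995
gripper_force: 0.0
```

```bash
python3 -c "
from bench import arm
s=arm.read_state();print(s['joint_positions'],s['qvel'],s['position'],s['tcp_rot'])"
```

```text
[-1.35000158  0.97532445  0.1440565   0.00409618  1.93511304 -0.0424317 ] [ 0.00074922  0.04725574 -0.00572332  0.00065068 -0.06754068  0.00055379] [ 0.2593818  -0.95643538  0.26850715] [0.99030286 0.13191424 0.00575003 0.04319502]
```

Request:
jog_arm:
  series:
    - [[0,-0.05,0],0]
    - [[0,-0.1,0],0]
    - [[0,-0.1,0],0]

```text
time: 2.68
position: [0.2306, -0.8479, 0.2529]
tcp_rot: [0.991, 0.132, 0.005, 0.032]
ft_force: [0.2, -1.4, -0.1]
width: 1.003
gripper_force: 0.0
```

The arm tilts when it is pushed past its reach, and it keeps the tilt afterwards. That gives me a way to line the tool up with the leaning face. I'll turn the tool to azimuth -77° and push outward to build up tilt.

Request:
jog_arm:
  series:
    - [[-0.034,0.04,-0.02],0.038]
    - [[-0.034,0.1,-0.05],0.038]
    - [[-0.034,0.16,-0.05],0.038]
    - [[-0.034,0.22,-0.05],0.038]
    - [[-0.034,0.28,-0.05],0.038]
    - [[-0.034,0.34,-0.05],0.038]
    - [[-0.034,0.4,-0.05],0.038]
    - [[-0.034,0.46,-0.05],0.038]

```text
time: 3.68
position: [0.2399, -0.9933, 0.2526]
tcp_rot: [0.991, 0.113, 0.01, 0.073]
ft_force: [-0.7, 0.1, 0.9]
width: 0.995
gripper_force: 0.0
```

```bash
cat > st.py <<'E'
from bench import arm
import numpy as np
from scipy.spatial.transform import Rotation as R
s=arm.read_state();M=R.from_quat(s['tcp_rot']).as_matrix();z=M[:,2];y=M[:,1]
print("t",round(s['time'],2),"q",s['joint_positions'].round(3),"p",s['position'].round(4))
print("tilt",np.degrees(np.arccos(-z[2])).round(2),"az",np.degrees(np.arctan2(z[1],z[0])).round(1),"yaz",np.degrees(np.arctan2(y[1],y[0])).round(1),"f",s['ft_force'].round(1),"w",round(s['width'],3),"gf",round(s['gripper_force'],1),"M",M.round(3).tolist())
E
python3 st.py
```

```text
t 3.67 q [-1.378  0.995  0.143  0.009  1.856 -0.031] p [ 0.2399 -0.9933  0.2526]
tilt 8.47 az -75.5 yaz -77.0 f [-0.7  0.1  0.9] w 0.995 gf 0.0 M [[0.974, 0.222, 0.037], [0.225, -0.964, -0.143], [0.004, 0.147, -0.989]]
```

Request:
jog_arm:
  series:
    - [[0,0.3,0.04],0]
    - [[0,0.3,0.04],0]

```text
time: 3.92
position: [0.247, -1.0274, 0.2201]
tcp_rot: [0.989, 0.113, 0.014, 0.1]
ft_force: [-0.3, -0.9, -0.1]
width: 0.997
gripper_force: 0.0
```

Request:
jog_arm:
  series:
    - [[0,0.3,0.06],0]
    - [[0,0.3,0.06],0]

```text
time: 4.18
position: [0.2537, -1.0595, 0.1888]
tcp_rot: [0.986, 0.112, 0.017, 0.126]
ft_force: [0.5, 0.3, 0.3]
width: 0.997
gripper_force: 0.0
```

```bash
python3 st.py
```

```text
t 4.17 q [-1.379  1.068  0.143  0.014  1.675 -0.032] p [ 0.2537 -1.0595  0.1888]
tilt 14.62 az -75.9 yaz -77.1 f [0.5 0.3 0.3] w 0.997 gf 0.0 M [[0.974, 0.217, 0.061], [0.225, -0.943, -0.245], [0.005, 0.252, -0.968]]
```

Request:
jog_arm:
  series:
    - [[-0.02,0.3,-0.15],0]
    - [[-0.02,0.3,-0.15],0]

```text
time: 4.42
position: [0.2472, -1.0658, 0.2369]
tcp_rot: [0.981, 0.112, 0.02, 0.155]
ft_force: [-1.0, 0.5, 1.0]
width: 1.001
gripper_force: 0.0
```

Request:
jog_arm:
  series:
    - [[-0.02,0.3,-0.15],0]
    - [[-0.02,0.3,-0.15],0]

```text
time: 4.68
position: [0.241, -1.0695, 0.2852]
tcp_rot: [0.977, 0.111, 0.023, 0.183]
ft_force: [-0.6, -0.4, 0.8]
width: 0.997
gripper_force: 0.0
```

```bash
python3 st.py
```

```text
t 4.67 q [-1.395  0.983  0.143  0.023  1.646 -0.045] p [ 0.241  -1.0695  0.2852]
tilt 21.21 az -76.4 yaz -77.1 f [-0.6 -0.4  0.8] w 0.997 gf 0.0 M [[0.974, 0.208, 0.085], [0.225, -0.909, -0.352], [0.004, 0.362, -0.932]]
```

Good control, at about 3.3° per call. I need about 14° more.

Request:
jog_arm:
  series:
    - [[-0.03,0.3,-0.1],0]
    - [[-0.03,0.3,-0.1],0]

```text
time: 4.92
position: [0.2328, -1.0791, 0.3161]
tcp_rot: [0.971, 0.11, 0.026, 0.209]
ft_force: [-0.6, 0.2, -0.3]
width: 0.996
gripper_force: 0.0
```

Request:
jog_arm:
  series:
    - [[-0.03,0.3,-0.1],0]
    - [[-0.03,0.3,-0.1],0]

```text
time: 5.18
position: [0.2249, -1.0858, 0.3513]
tcp_rot: [0.965, 0.109, 0.028, 0.236]
ft_force: [-0.2, -0.2, -0.1]
width: 1.002
gripper_force: 0.0
```

Request:
jog_arm:
  series:
    - [[-0.03,0.3,-0.1],0]
    - [[-0.03,0.3,-0.1],0]

```text
time: 5.42
position: [0.2172, -1.0895, 0.3913]
tcp_rot: [0.958, 0.108, 0.03, 0.263]
ft_force: [0.0, 0.2, 0.5]
width: 0.999
gripper_force: 0.0
```

```bash
python3 st.py
```

```text
t 5.42 q [-1.426  0.899  0.143  0.042  1.566 -0.069] p [ 0.2172 -1.0895  0.3913]
tilt 30.66 az -77.0 yaz -77.1 f [0.  0.2 0.5] w 0.999 gf 0.0 M [[0.975, 0.192, 0.115], [0.223, -0.839, -0.497], [0.001, 0.51, -0.86]]
```

Request:
jog_arm:
  series:
    - [[-0.01,0.3,0.1],0]
    - [[-0.01,0.3,0.1],0]

```text
time: 5.68
position: [0.2239, -1.1219, 0.372]
tcp_rot: [0.951, 0.107, 0.032, 0.289]
ft_force: [-0.0, -0.4, -1.0]
width: 1.0
gripper_force: 0.0
```

Request:
jog_arm:
  series:
    - [[0,0,0],0]

```text
time: 5.8
position: [0.2241, -1.1215, 0.3663]
tcp_rot: [0.952, 0.107, 0.032, 0.285]
ft_force: [-0.5, -0.3, -0.2]
width: 1.0
gripper_force: 0.0
```

```bash
python3 st.py
```

```text
t 5.8 q [-1.425  0.934  0.146  0.044  1.481 -0.069] p [ 0.2241 -1.1215  0.3663]
tilt 33.34 az -77.1 yaz -77.1 f [-0.5 -0.3 -0.2] w 1.0 gf 0.0 M [[0.975, 0.186, 0.123], [0.223, -0.814, -0.536], [0.0, 0.55, -0.835]]
```

Request:
jog_arm:
  series:
    - [[0,0.3,0.0],0]

```text
time: 5.92
position: [0.2278, -1.1329, 0.3818]
tcp_rot: [0.945, 0.106, 0.034, 0.308]
ft_force: [0.1, 0.8, 0.7]
width: 1.001
gripper_force: 0.0
```

Request:
jog_arm:
  series:
    - [[0,0,0],0]

```text
time: 6.05
position: [0.2283, -1.1326, 0.3856]
tcp_rot: [0.944, 0.107, 0.034, 0.31]
ft_force: [-1.0, 1.0, 0.4]
width: 1.0
gripper_force: 0.0
```

```bash
python3 st.py
```

```text
t 6.05 q [-1.423  0.927  0.143  0.045  1.44  -0.068] p [ 0.2283 -1.1326  0.3856]
tilt 36.3 az -77.2 yaz -77.1 f [-1.   1.   0.4] w 1.0 gf 0.0 M [[0.975, 0.18, 0.131], [0.222, -0.786, -0.577], [-0.001, 0.592, -0.806]]
```

Request:
jog_arm:
  series:
    - [[0.025,-0.046,-0.031],0]
    - [[0.05,-0.093,-0.062],0]
    - [[0.075,-0.139,-0.093],0]
    - [[0.1,-0.185,-0.124],0]
    - [[0.126,-0.232,-0.155],0]
    - [[0.151,-0.278,-0.186],0]
    - [[0.176,-0.325,-0.217],0]
    - [[0.201,-0.371,-0.248],0]

```text
time: 7.05
position: [0.3237, -0.6566, 0.3658]
tcp_rot: [0.944, 0.106, 0.034, 0.309]
ft_force: [0.9, 0.5, -0.4]
width: 0.998
gripper_force: 0.0
```

```bash
python3 st.py
```

```text
t 7.05 q [-1.095  0.187  1.513 -0.201  0.834  0.341] p [ 0.3237 -0.6566  0.3658]
tilt 36.26 az -77.3 yaz -77.2 f [ 0.9  0.5 -0.4] w 0.998 gf 0.0 M [[0.975, 0.179, 0.13], [0.222, -0.786, -0.577], [-0.001, 0.591, -0.806]]
```

Request:
jog_arm:
  series:
    - [[0.025,-0.046,-0.031],0]
    - [[0.05,-0.093,-0.062],0]
    - [[0.075,-0.139,-0.093],0]
    - [[0.1,-0.185,-0.124],0]
    - [[0.126,-0.232,-0.155],0]
    - [[0.151,-0.278,-0.186],0]
    - [[0.176,-0.325,-0.217],0]
    - [[0.201,-0.371,-0.248],0]

```text
time: 8.05
position: [0.4206, -0.1777, 0.3467]
tcp_rot: [0.944, 0.106, 0.035, 0.31]
ft_force: [1.2, 0.0, -0.8]
width: 1.003
gripper_force: 0.0
```

```bash
python3 st.py
```

```text
t 8.05 q [-0.015 -0.022  1.8   -0.648  1.262  1.504] p [ 0.4206 -0.1777  0.3467]
tilt 36.3 az -77.1 yaz -77.3 f [ 1.2  0.  -0.8] w 1.003 gf 0.0 M [[0.975, 0.178, 0.132], [0.221, -0.786, -0.577], [0.001, 0.592, -0.806]]
```

Request:
jog_arm:
  series:
    - [[0.025,-0.046,-0.031],0]
    - [[0.05,-0.093,-0.062],0]
    - [[0.075,-0.139,-0.093],0]
    - [[0.1,-0.185,-0.124],0]
    - [[0.126,-0.232,-0.155],0]
    - [[0.151,-0.278,-0.186],0]
    - [[0.176,-0.325,-0.217],0]
    - [[0.201,-0.371,-0.248],0]

```text
time: 9.05
position: [0.5178, 0.302, 0.3265]
tcp_rot: [0.944, 0.106, 0.035, 0.309]
ft_force: [0.9, 0.2, -0.1]
width: 0.996
gripper_force: 0.0
```

```bash
python3 st.py
cat > wl.py <<'E'
from bench import arm
from h import *
import sys
from scipy.spatial.transform import Rotation as R
ci=arm.camera_info("wrist");im,d=arm.camera("wrist")
cv2.imwrite(sys.argv[1],im)
k=[ci[a] for a in("fx","fy","cx","cy")];P=cloud(d,k,np.array(ci["T"]))
hsv=cv2.cvtColor(im,cv2.COLOR_BGR2HSV)
br=(hsv[...,0]<22)&(hsv[...,1]>90)&(im.max(-1)>40)&np.isfinite(P[...,2])&(P[...,2]>.05)&(P[...,2]<.125)
n_,lab,stt,_=cv2.connectedComponentsWithStats(br.astype(np.uint8));br=lab==1+np.argmax(stt[1:,4])
Q=P[br];c,n=plane(Q);
for _ in range(3): Q=Q[abs((Q-c)@n)<.003];c,n=plane(Q)
ax=np.cross([0,0,1],n);ax/=np.linalg.norm(ax);ay=np.cross(n,ax)
r=cv2.minAreaRect((np.c_[(Q-c)@ax,(Q-c)@ay]*1000).astype(np.float32))
C=c+(ax*r[0][0]+ay*r[0][1])/1000
print(len(Q),"size",np.round(r[1],1),round(r[2],1),"C",C.round(4),"n",n.round(3),"tilt",np.degrees(np.arccos(n[2])).round(2),"az",np.degrees(np.arctan2(n[1],n[0])).round(2))
s=arm.read_state();M=R.from_quat(s['tcp_rot']).as_matrix()
print("centre in tool frame",(M.T@(C-s['position'])).round(4),"n in tool",(M.T@n).round(3),"ax",(M.T@ax).round(3))
E
python3 wl.py pics/w1.png
```

```text
t 9.05 q [ 0.772  0.466  1.19  -0.546  1.812  2.074] p [0.5178 0.302  0.3265]
tilt 36.23 az -77.2 yaz -77.2 f [ 0.9  0.2 -0.1] w 0.996 gf 0.0 M [[0.975, 0.179, 0.131], [0.222, -0.786, -0.576], [-0.0, 0.591, -0.807]]
3994 size [ 56.6 119. ] 89.9 C [0.5375 0.2271 0.0815] n [-0.129  0.56   0.819] tilt 35.06 az 103.01
centre in tool frame [-0.0017 -0.0736  0.2453] n in tool [ 0.002  0.015 -1.   ] ax [-1.    -0.002 -0.002]
```

View pics/w1.png

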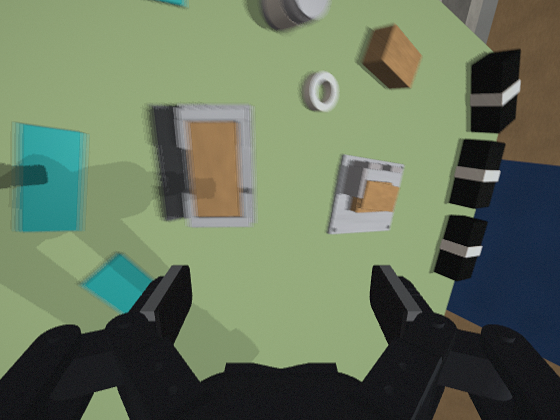

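The wrist view shows the plate at (215,170) in the mould, blurred because the arm was still moving. I'll move nearer, settle and look again.

Request:
jog_arm:
  series:
    - [[0,-0.04,0.03],0]
    - [[0,-0.075,0.06],0]
    - [[0,-0.075,0.11],0]
    - [[0,-0.075,0.11],0]
    - [[0,-0.075,0.11],0]

```text
time: 9.72
position: [0.5193, 0.2957, 0.1941]
tcp_rot: [0.945, 0.106, 0.035, 0.309]
ft_force: [-0.3, 0.8, -0.7]
width: 0.999
gripper_force: 0.0
```

```bash
python3 st.py;python3 wl.py pics/w2.png
```

```text
t 9.72 q [ 0.764  0.554  1.374 -0.531  1.573  2.21 ] p [0.5193 0.2957 0.1941]
tilt 36.21 az -77.2 yaz -77.2 f [-0.3  0.8 -0.7] w 0.999 gf 0.0 M [[0.975, 0.178, 0.131], [0.221, -0.787, -0.576], [0.001, 0.591, -0.807]]
8112 size [ 59.8 120.3] 89.9 C [0.5375 0.2246 0.0832] n [-0.129  0.558  0.82 ] tilt 34.95 az 103.03
centre in tool frame [ 0.0013 -0.0061  0.1336] n in tool [-0.     0.021 -1.   ] ax [-1.     0.004  0.   ]
```

View pics/w2.png

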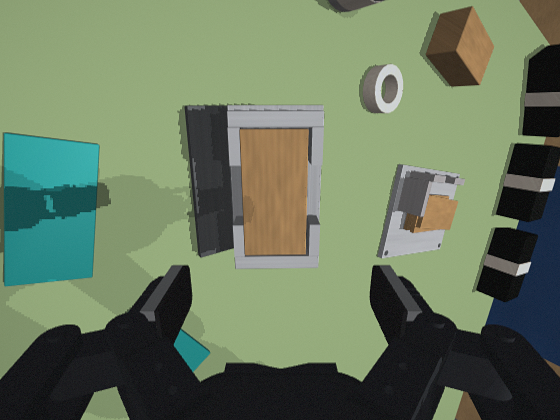

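Settled measurement: 59.8 x 120.3 mm, tilt 34.95°, upper face 0.083 m high, which matches the text. I'll descend square to the face.

Request:
jog_arm:
  series:
    - [[0.001,-0.0055,0.04],0]
    - [[0.001,-0.0055,0.085],0]
    - [[0.001,-0.0055,0.12],0]
    - [[0.001,-0.0055,0.14],0]
    - [[0.001,-0.0055,0.15],0]
    - [[0.001,-0.0055,0.15],0]

```text
time: 10.52
position: [0.5389, 0.2139, 0.0695]
tcp_rot: [0.945, 0.106, 0.035, 0.309]
ft_force: [0.4, -0.0, 0.3]
width: 0.996
gripper_force: 0.0
```

```bash
python3 st.py
```

```text
t 10.53 q [ 0.653  0.641  1.589 -0.599  1.266  2.289] p [0.5389 0.2139 0.0695]
tilt 36.22 az -77.1 yaz -77.2 f [ 0.4 -0.   0.3] w 0.996 gf 0.0 M [[0.975, 0.179, 0.132], [0.222, -0.787, -0.576], [0.001, 0.591, -0.807]]
```

Request:
jog_arm:
  series:
    - [[0,0,0],0]
    - [[0,0,0],0]
    - [[0,0,0],0]
    - [[0,0,0],0]
    - [[0,0,0],0]
    - [[0,0,0],0]
  claw: 0

```text
time: 11.28
position: [0.539, 0.2145, 0.0702]
tcp_rot: [0.944, 0.106, 0.036, 0.309]
ft_force: [-0.2, 2.8, 5.2]
width: 0.683
gripper_force: 64.6
```

Request:
jog_arm:
  series:
    - [[0,0,-0.01],0]
    - [[0,0,-0.03],0]
    - [[0,0,-0.07],0]
    - [[0,0,-0.12],0]
    - [[0,0,-0.18],0]
    - [[0,0,-0.21],0]
    - [[0,0,-0.21],0]

```text
time: 12.15
position: [0.5111, 0.337, 0.2401]
tcp_rot: [0.945, 0.107, 0.037, 0.307]
ft_force: [0.1, -1.0, -0.5]
width: 0.681
gripper_force: 64.5
```

```bash
python3 st.py
python3 - <<'E'
from bench import arm
import cv2,numpy as np
im,d=arm.camera("scene");np.savez("s2.npz",im=im,d=d,T=arm.camera_info("scene")["T"]);cv2.imwrite("pics/s2.png",im)
E
```

```text
t 12.15 q [ 0.814  0.548  1.259 -0.518  1.697  2.19 ] p [0.5111 0.337  0.2401]
tilt 36.05 az -76.8 yaz -77.2 f [ 0.1 -1.  -0.5] w 0.681 gf 64.5 M [[0.975, 0.179, 0.135], [0.224, -0.788, -0.573], [0.004, 0.588, -0.808]]
```

View pics/s2.png

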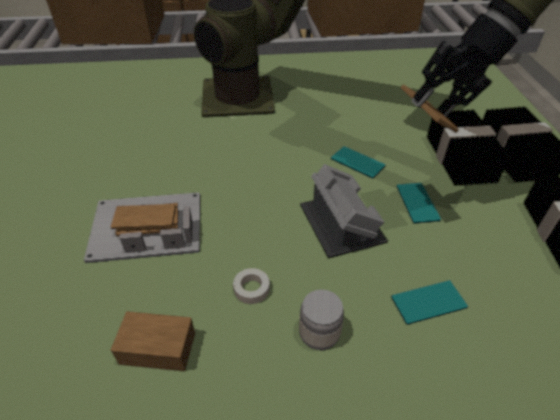

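The plate is held: it shows in the gripper at (430,105), and the cavity is empty. To level it I'll use the same reach limit on the opposite side (azimuth 103°). First I have to roll half a turn.

Request:
jog_arm:
  series:
    - [[0,0.03,-0.04],-0.1]
    - [[0,0.06,-0.08],-0.28]
    - [[0,0.08,-0.11],-0.46]
    - [[0,0.1,-0.13],-0.64]
    - [[0,0.1,-0.13],-0.82]
    - [[0,0.1,-0.13],-1.0]
    - [[0,0.1,-0.13],-1.18]
    - [[0,0.1,-0.13],-1.36]

```text
time: 13.2
position: [0.5116, 0.3293, 0.3995]
tcp_rot: [0.665, 0.678, -0.171, 0.261]
ft_force: [-0.5, -1.0, -1.3]
width: 0.678
gripper_force: 64.5
```

Request:
jog_arm:
  series:
    - [[0,0,0],-0.18]
    - [[0,0,0],-0.36]
    - [[0,0,0],-0.54]
    - [[0,0,0],-0.72]
    - [[0,0,0],-0.9]
    - [[0,0,0],-1.08]
    - [[0,0,0],-1.26]
    - [[0,0,0],-1.44]

```text
time: 14.2
position: [0.5116, 0.3293, 0.3995]
tcp_rot: [0.053, 0.948, -0.301, 0.084]
ft_force: [0.1, 0.9, -1.5]
width: 0.683
gripper_force: 64.5
```

```bash
python3 st.py
```

```text
t 14.2 q [ 0.805  0.465  1.017 -0.568  1.983 -0.801] p [0.5116 0.3293 0.3995]
tilt 36.41 az -77.7 yaz 79.5 f [ 0.1  0.9 -1.5] w 0.683 gf 64.5 M [[-0.98, 0.15, 0.127], [0.05, 0.813, -0.58], [-0.19, -0.562, -0.805]]
```

Request:
jog_arm:
  series:
    - [[0.051,0.019,-0.027],0]
    - [[0.102,0.038,-0.054],0]
    - [[0.153,0.057,-0.081],0]
    - [[0.205,0.076,-0.108],0]
    - [[0.256,0.094,-0.135],0]
    - [[0.307,0.113,-0.162],0]
    - [[0.358,0.132,-0.19],0]
    - [[0.409,0.151,-0.217],0]

```text
time: 15.2
position: [0.1062, 0.6013, 0.4101]
tcp_rot: [0.056, 0.948, -0.301, 0.086]
ft_force: [-0.3, 0.3, -0.8]
width: 0.685
gripper_force: 64.5
```

Request:
jog_arm:
  series:
    - [[0.051,0.019,-0.027],-0.06]
    - [[0.102,0.038,-0.054],-0.12]
    - [[0.153,0.057,-0.081],-0.18]
    - [[0.205,0.076,-0.108],-0.24]
    - [[0.256,0.094,-0.135],-0.3]
    - [[0.307,0.113,-0.162],-0.34]
    - [[0.307,0.113,-0.162],-0.34]

```text
time: 16.08
position: [-0.1648, 0.7092, 0.3696]
tcp_rot: [-0.106, 0.948, -0.299, 0.033]
ft_force: [-0.2, -0.1, -1.4]
width: 0.675
gripper_force: 66.4
```

```bash
python3 st.py
```

```text
t 16.07 q [ 1.753  0.936  0.148 -0.05   2.667 -0.078] p [-0.1648  0.7092  0.3696]
tilt 34.98 az -77.3 yaz 102.8 f [-0.2 -0.1 -1.4] w 0.675 gf 66.4 M [[-0.975, -0.181, 0.126], [-0.221, 0.799, -0.559], [0.0, -0.573, -0.819]]
```

Request:
jog_arm:
  series:
    - [[0,0.3,-0.2],0]
    - [[0,0.3,-0.2],0]

```text
time: 16.32
position: [-0.1691, 0.7374, 0.3266]
tcp_rot: [-0.105, 0.953, -0.282, 0.031]
ft_force: [0.0, 0.4, 0.0]
width: 0.678
gripper_force: 66.4
```

Request:
jog_arm:
  series:
    - [[0,0.3,-0.2],0]
    - [[0,0.3,-0.2],0]

```text
time: 16.58
position: [-0.1741, 0.7619, 0.2868]
tcp_rot: [-0.106, 0.957, -0.267, 0.029]
ft_force: [0.0, -0.5, -0.3]
width: 0.683
gripper_force: 66.4
```

```bash
python3 st.py
```

```text
t 16.57 q [ 1.751  1.01   0.145 -0.036  2.53  -0.064] p [-0.1741  0.7619  0.2868]
tilt 31.15 az -77.4 yaz 102.6 f [ 0.  -0.5 -0.3] w 0.683 gf 66.4 M [[-0.976, -0.187, 0.113], [-0.219, 0.835, -0.505], [0.0, -0.517, -0.856]]
```

Request:
jog_arm:
  series:
    - [[0,0.2,-0.26],0]
    - [[0,0.2,-0.26],0]

```text
time: 16.82
position: [-0.1768, 0.7709, 0.2884]
tcp_rot: [-0.107, 0.963, -0.247, 0.027]
ft_force: [-0.7, -0.1, -0.6]
width: 0.683
gripper_force: 66.4
```

Request:
jog_arm:
  series:
    - [[0,0.2,-0.3],0]
    - [[0,0.2,-0.3],0]
    - [[0,0.2,-0.3],0]

```text
time: 17.2
position: [-0.178, 0.7758, 0.2992]
tcp_rot: [-0.108, 0.967, -0.228, 0.025]
ft_force: [-0.3, 0.3, 0.2]
width: 0.685
gripper_force: 66.4
```

```bash
python3 st.py
```

```text
t 17.2 q [ 1.752  0.983  0.143 -0.029  2.479 -0.06 ] p [-0.178   0.7758  0.2992]
tilt 26.57 az -77.4 yaz 102.8 f [-0.3  0.3  0.2] w 0.685 gf 66.4 M [[-0.975, -0.197, 0.098], [-0.22, 0.872, -0.437], [0.001, -0.447, -0.894]]
```

Request:
jog_arm:
  series:
    - [[0,0.25,-0.28],0]
    - [[0,0.25,-0.28],0]

```text
time: 17.45
position: [-0.1804, 0.7877, 0.2955]
tcp_rot: [-0.108, 0.972, -0.209, 0.023]
ft_force: [-0.9, -0.3, -0.8]
width: 0.683
gripper_force: 66.4
```

Request:
jog_arm:
  series:
    - [[0,0.25,-0.28],0]
    - [[0,0.25,-0.28],0]

```text
time: 17.7
position: [-0.1825, 0.7981, 0.2965]
tcp_rot: [-0.109, 0.976, -0.189, 0.021]
ft_force: [0.9, -0.5, -0.2]
width: 0.68
gripper_force: 66.4
```

Request:
jog_arm:
  series:
    - [[0,0.25,-0.28],0]
    - [[0,0.25,-0.28],0]

```text
time: 17.95
position: [-0.1843, 0.8077, 0.3018]
tcp_rot: [-0.109, 0.979, -0.168, 0.018]
ft_force: [0.2, 0.0, -0.1]
width: 0.681
gripper_force: 66.4
```

Request:
jog_arm:
  series:
    - [[0,0.25,-0.28],0]
    - [[0,0.25,-0.28],0]

```text
time: 18.2
position: [-0.1861, 0.8162, 0.3103]
tcp_rot: [-0.11, 0.983, -0.147, 0.016]
ft_force: [-0.7, 0.0, -0.6]
width: 0.683
gripper_force: 66.4
```

```bash
python3 st.py
```

```text
t 18.2 q [ 1.75   0.947  0.143 -0.016  2.348 -0.053] p [-0.1861  0.8162  0.3103]
tilt 17.01 az -77.5 yaz 102.7 f [-0.7  0.  -0.6] w 0.683 gf 66.4 M [[-0.975, -0.211, 0.063], [-0.22, 0.933, -0.286], [0.001, -0.293, -0.956]]
```

Request:
jog_arm:
  series:
    - [[0,0.25,-0.25],0]
    - [[0,0.25,-0.25],0]

```text
time: 18.45
position: [-0.1883, 0.8267, 0.3161]
tcp_rot: [-0.11, 0.986, -0.125, 0.013]
ft_force: [0.5, -1.4, -0.9]
width: 0.686
gripper_force: 66.4
```

Request:
jog_arm:
  series:
    - [[0,0.25,-0.25],0]
    - [[0,0.25,-0.25],0]

```text
time: 18.7
position: [-0.1902, 0.836, 0.3258]
tcp_rot: [-0.11, 0.989, -0.102, 0.011]
ft_force: [0.5, 0.3, -0.4]
width: 0.681
gripper_force: 66.4
```

Request:
jog_arm:
  series:
    - [[0,0.25,-0.25],0]
    - [[0,0.25,-0.25],0]

```text
time: 18.95
position: [-0.1918, 0.844, 0.3393]
tcp_rot: [-0.11, 0.991, -0.079, 0.008]
ft_force: [-0.3, 0.0, -1.5]
width: 0.684
gripper_force: 66.4
```

Request:
jog_arm:
  series:
    - [[0,0.25,-0.25],0]
    - [[0,0.25,-0.25],0]

```text
time: 19.2
position: [-0.1931, 0.8507, 0.3558]
tcp_rot: [-0.111, 0.992, -0.055, 0.005]
ft_force: [-0.3, 0.4, -0.9]
width: 0.683
gripper_force: 66.4
```

Request:
jog_arm:
  series:
    - [[0,0,0],0]
    - [[0,0,0],0]

```text
time: 19.45
position: [-0.1931, 0.8505, 0.3537]
tcp_rot: [-0.111, 0.992, -0.057, 0.005]
ft_force: [0.2, -1.1, -0.9]
width: 0.681
gripper_force: 66.4
```

```bash
python3 st.py
```

```text
t 19.45 q [ 1.747  0.885  0.144 -0.004  2.227 -0.048] p [-0.1931  0.8505  0.3537]
tilt 6.59 az -78.2 yaz 102.7 f [ 0.2 -1.1 -0.9] w 0.681 gf 66.4 M [[-0.975, -0.219, 0.024], [-0.22, 0.969, -0.112], [0.002, -0.115, -0.993]]
```

Request:
jog_arm:
  series:
    - [[-0.01,0.25,-0.2],0]
    - [[-0.01,0.25,-0.2],0]

```text
time: 19.7
position: [-0.1922, 0.8634, 0.364]
tcp_rot: [-0.111, 0.993, -0.031, 0.003]
ft_force: [0.5, 0.7, 0.1]
width: 0.683
gripper_force: 66.4
```

Request:
jog_arm:
  series:
    - [[-0.01,0.25,-0.2],0]
    - [[-0.01,0.25,-0.2],0]

```text
time: 19.95
position: [-0.1913, 0.8737, 0.3778]
tcp_rot: [-0.111, 0.994, -0.006, 0.0]
ft_force: [0.2, -0.7, -0.4]
width: 0.685
gripper_force: 66.4
```

Request:
jog_arm:
  series:
    - [[0,0,0],0]
    - [[0,0,0],0]

```text
time: 20.2
position: [-0.1914, 0.8733, 0.376]
tcp_rot: [-0.111, 0.994, -0.008, 0.0]
ft_force: [0.3, 0.5, -0.3]
width: 0.678
gripper_force: 66.4
```

```bash
python3 st.py
```

```text
t 20.2 q [ 1.739e+00  8.580e-01  1.440e-01  1.000e-03  2.155e+00 -5.300e-02] p [-0.1914  0.8733  0.376 ]
tilt 0.92 az -82.3 yaz 102.7 f [ 0.3  0.5 -0.3] w 0.678 gf 66.4 M [[-0.975, -0.22, 0.002], [-0.22, 0.975, -0.016], [0.001, -0.016, -1.0]]
```

Request:
jog_arm:
  series:
    - [[-0.043,-0.042,0.004],0]
    - [[-0.088,-0.086,0.008],0]
    - [[-0.132,-0.129,0.012],0]
    - [[-0.177,-0.172,0.016],0]
    - [[-0.221,-0.215,0.02],0]
    - [[-0.266,-0.258,0.024],0]
    - [[-0.31,-0.302,0.028],0]
    - [[-0.354,-0.345,0.03],0]

```text
time: 21.2
position: [0.2312, 0.6129, 0.3506]
tcp_rot: [-0.111, 0.994, -0.008, 0.0]
ft_force: [-0.2, -0.1, -0.1]
width: 0.681
gripper_force: 66.4
```

Request:
jog_arm:
  series:
    - [[-0.045,-0.043,0],0.18]
    - [[-0.09,-0.086,0],0.36]
    - [[-0.135,-0.13,0],0.54]
    - [[-0.18,-0.174,0],0.72]
    - [[-0.227,-0.219,0],0.9]
    - [[-0.227,-0.219,0],1.08]
    - [[-0.227,-0.219,0],1.26]
    - [[-0.227,-0.219,0],1.44]

```text
time: 22.2
position: [0.4997, 0.4503, 0.3536]
tcp_rot: [0.575, 0.818, -0.006, 0.005]
ft_force: [-1.3, -0.0, -0.3]
width: 0.679
gripper_force: 66.4
```

```bash
python3 st.py
```

```text
t 22.2 q [ 0.678  0.396  1.068 -0.013  1.687  0.331] p [0.4997 0.4503 0.3536]
tilt 0.92 az -85.6 yaz 19.8 f [-1.3 -0.  -0.3] w 0.679 gf 66.4 M [[-0.339, 0.941, 0.001], [0.941, 0.339, -0.016], [-0.015, -0.004, -1.0]]
```

Request:
jog_arm:
  series:
    - [[-0.055,-0.019,0.005],0.04]
    - [[-0.112,-0.038,0.01],0.08]
    - [[-0.17,-0.058,0.015],0.12]
    - [[-0.228,-0.077,0.02],0.16]
    - [[-0.286,-0.097,0.025],0.2]
    - [[-0.344,-0.117,0.03],0.24]
    - [[-0.402,-0.137,0.035],0.28]
    - [[-0.46,-0.157,0.04],0.312]

```text
time: 23.2
position: [0.5108, -0.0375, 0.3217]
tcp_rot: [0.693, 0.721, -0.005, 0.006]
ft_force: [1.3, 0.3, -0.7]
width: 0.683
gripper_force: 66.4
```

```bash
python3 st.py
```

```text
t 23.2 q [-0.145  0.157  1.483 -0.015  1.496 -0.184] p [ 0.5108 -0.0375  0.3217]
tilt 0.9 az -80.4 yaz 2.3 f [ 1.3  0.3 -0.7] w 0.683 gf 66.4 M [[-0.04, 0.999, 0.003], [0.999, 0.04, -0.015], [-0.016, 0.002, -1.0]]
```

Request:
jog_arm:
  series:
    - [[-0.06,0,0.01],0]
    - [[-0.12,0,0.02],0]
    - [[-0.18,0,0.02],0]
    - [[-0.24,0,0.02],0]
    - [[-0.3,0,0.02],0]
    - [[-0.32,0,0.02],0]
    - [[-0.32,0,0.02],0]
    - [[-0.32,0,0.02],0]

```text
time: 24.2
position: [0.524, -0.3539, 0.3065]
tcp_rot: [0.692, 0.722, -0.004, 0.005]
ft_force: [0.8, 0.9, 0.4]
width: 0.68
gripper_force: 66.4
```

```bash
python3 st.py
python3 - <<'E'
from bench import arm
import cv2,numpy as np
for n in("wrist","top"):
    ci=arm.camera_info(n);im,d=arm.camera(n);np.savez(n+"3.npz",im=im,d=d,T=ci["T"],k=[ci[a] for a in("fx","fy","cx","cy")])
    cv2.imwrite(f"pics/{n}3.png",im)
E
```

```text
t 24.2 q [-0.655  0.339  1.268 -0.01   1.525 -0.696] p [ 0.524  -0.3539  0.3065]
tilt 0.8 az -83.5 yaz 2.4 f [0.8 0.9 0.4] w 0.68 gf 66.4 M [[-0.042, 0.999, 0.002], [0.999, 0.042, -0.014], [-0.014, 0.001, -1.0]]
```

View pics/wrist3.png

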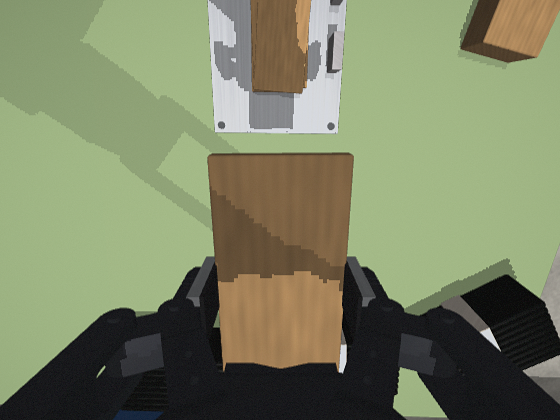

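The wrist view shows the held plate (columns 210–352), apparently level, and the near end of the stack at (278,45). Now I'll measure both, using the top view as well.

Run:
```python
from h import *
from bench import arm
from scipy.spatial.transform import Rotation as R
s=arm.read_state();M=R.from_quat(s['tcp_rot']).as_matrix();p=s['position']
def brown(im):
    h=cv2.cvtColor(im,cv2.COLOR_BGR2HSV);return (h[...,0]<22)&(h[...,1]>90)&(im.max(-1)>40)
for n in("wrist","top"):
    z=np.load(n+"3.npz");P=cloud(z["d"],z["k"],z["T"]);br=brown(z["im"]);im=z["im"]
    h=cv2.cvtColor(im,cv2.COLOR_BGR2HSV);T=z["T"]
    if n=="wrist":
        m=br&(P[...,2]>.2)&(P[...,2]<.4);m[240:]=0;Q=P[m]
        c,nn=plane(Q);Q=Q[abs((Q-c)@nn)<.003];c,nn=plane(Q)
        L=(Q-p)@M; print("held n",nn.round(4),"tool-frame min",L.min(0).round(4),"max",L.max(0).round(4))
        front=L[L[:,0]>L[:,0].max()-.03];print("  y centre",(front[:,1].min()+front[:,1].max())/2,"surf z tool",np.median(L[:,2]))
    near=(P[...,0]>.4)&(P[...,0]<.65)&(P[...,1]<-.05)&(P[...,1]>-.36)
    for zc in(.042,.034,.026,.018):
        m=near&br&(abs(P[...,2]-zc)<.0035);Q=P[m]
        if len(Q)<30: print(n,zc,len(Q));continue
        r=rect(Q);print(n,zc,len(Q),np.round(r[0],1),np.round(r[1],1),round(r[2],2),"x",(Q[:,0].min().round(4),Q[:,0].max().round(4)),"y",(Q[:,1].min().round(4),Q[:,1].max().round(4)))
    wh=near&(h[...,1]<70)
    m=wh&(abs(P[...,2]-.010)<.004);r=rect(P[m]);print(n,"base",m.sum(),np.round(r[0],1),np.round(r[1],1),round(r[2],2),"ymin",P[m][:,1].min())
    m=wh&(abs(P[...,2]-.054)<.006);Q=P[m]
    if len(Q)>10: 
        lab=cv2.connectedComponentsWithStats(m.astype(np.uint8))
        for i in range(1,lab[0]):
            if lab[2][i,4]>15: q=P[lab[1]==i];print(n,"stop",len(q),"x",np.percentile(q[:,0],[2,98]).round(4),"y",np.percentile(q[:,1],[2,98]).round(4),"z",np.median(q[:,2]).round(4))
```

```text
held n [0.0211 0.0159 0.9997] tool-frame min [ 0.0228 -0.0297 -0.0186] max [ 0.0609  0.0302 -0.0122]
  y centre 0.0002441034486521075 surf z tool -0.01580914119883409
wrist 0.042 4639 [ 519.1 -209.1] [98.9 60.1] 87.98 x (np.float64(0.488), np.float64(0.5504)) y (np.float64(-0.2591), np.float64(-0.1606))
wrist 0.034 309 [ 491.6 -211.9] [ 22.1 102. ] 14.72 x (np.float64(0.4828), np.float64(0.5153)) y (np.float64(-0.2584), np.float64(-0.161))
wrist 0.026 106 [ 550.2 -224.7] [ 4.  54.2] 1.73 x (np.float64(0.5488), np.float64(0.553)) y (np.float64(-0.2518), np.float64(-0.1975))
wrist 0.018 97 [ 485.3 -227.9] [27.3 78. ] 24.26 x (np.float64(0.4817), np.float64(0.5137)) y (np.float64(-0.2589), np.float64(-0.1868))
wrist base 11504 [ 514.3 -232. ] [170.5 158.8] 1.89 ymin -0.31298055654721263
wrist stop 425 x [0.5783 0.5902] y [-0.2317 -0.193 ] z 0.0536
top 0.042 1796 [ 514.2 -199.4] [120.8  67.3] 89.13 x (np.float64(0.4814), np.float64(0.5488)) y (np.float64(-0.26), np.float64(-0.1386))
top 0.034 295 [ 515.9 -190.5] [ 67.4 113.6] 3.08 x (np.float64(0.4797), np.float64(0.5503)) y (np.float64(-0.248), np.float64(-0.1324))
top 0.026 56 [ 519.1 -191.6] [118.9  66.3] 88.22 x (np.float64(0.4844), np.float64(0.551)) y (np.float64(-0.2521), np.float64(-0.1325))
top 0.018 47 [ 482.5 -219.8] [ 3.4 78.4] 3.41 x (np.float64(0.4813), np.float64(0.4863)) y (np.float64(-0.2589), np.float64(-0.1806))
top base 6087 [ 512.3 -202.9] [170.1 222.3] 1.77 ymin -0.3161036556365362
top stop 141 x [0.5772 0.5886] y [-0.2325 -0.1936] z 0.0535
top stop 352 x [0.517 0.586] y [-0.1548 -0.1046] z 0.0536
```

View pics/top3.png

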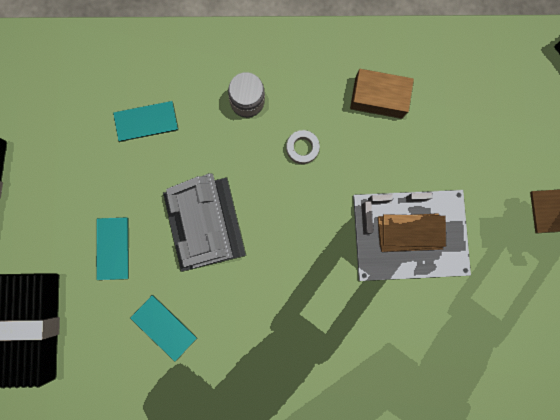

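Jog yaw is 1.87°, the stack's top plate is centred at (0.5185, -0.199) at 42 mm, and the held plate is level to about 1.5°. The top view confirms the empty mould at (205,225). I'll lay the plate down.

Request:
jog_arm:
  series:
    - [[0.05,0,0.03],0.009]
    - [[0.1,0,0.06],0.009]
    - [[0.15,0,0.09],0.009]
    - [[0.158,0,0.15],0.009]
    - [[0.158,0,0.2],0.009]
    - [[0.158,0,0.24],0.009]
    - [[0.158,0,0.255],0.009]
    - [[0.158,0,0.26],0.009]

```text
time: 25.3
position: [0.5185, -0.2013, 0.0443]
tcp_rot: [0.695, 0.719, -0.005, 0.006]
ft_force: [-0.3, -0.2, 0.4]
width: 0.686
gripper_force: 66.4
```

```bash
python3 st.py
```

```text
t 25.3 q [-0.437  0.483  1.778 -0.017  0.873 -0.459] p [ 0.5185 -0.2013  0.0443]
tilt 0.89 az -82.5 yaz 1.9 f [-0.3 -0.2  0.4] w 0.686 gf 66.4 M [[-0.033, 0.999, 0.002], [0.999, 0.033, -0.015], [-0.015, 0.002, -1.0]]
```

Request:
jog_arm:
  series:
    - [[0,0,0.004],0]
    - [[0,0,0.007],0]
    - [[0,0,0.008],0]
    - [[0,0,0.008],0]

```text
time: 25.8
position: [0.5191, -0.2025, 0.0374]
tcp_rot: [0.696, 0.718, -0.004, 0.007]
ft_force: [-0.3, 0.5, 4.4]
width: 0.681
gripper_force: 69.3
```

Request:
jog_arm:
  series:
    - [[0,0,0.001],0]
    - [[0,0,0.0015],0]

```text
time: 26.05
position: [0.5192, -0.2026, 0.0369]
tcp_rot: [0.696, 0.718, -0.004, 0.007]
ft_force: [-1.6, 1.0, 16.5]
width: 0.681
gripper_force: 76.1
```

Request:
jog_arm:
  series:
    - [[0,0,0],0]
    - [[0,0,0],0]
    - [[0,0,0],0]
  claw: 0.85

```text
time: 26.42
position: [0.5182, -0.2021, 0.0346]
tcp_rot: [0.696, 0.718, -0.005, 0.006]
ft_force: [0.7, -0.3, 0.6]
width: 0.849
gripper_force: 0.0
```

The plate is laid and released. I'll lift clear, half-shut the fingers and come down behind the stack's -y end.

Request:
jog_arm:
  series:
    - [[0,0,-0.03],0]
    - [[0,0,-0.08],0]
    - [[-0.04,0,-0.09],0]
    - [[-0.0935,0,-0.09],0]

```text
time: 26.92
position: [0.5221, -0.2944, 0.1279]
tcp_rot: [0.695, 0.719, -0.004, 0.007]
ft_force: [0.0, 0.6, 0.1]
width: 0.848
gripper_force: 0.0
```

Request:
jog_arm:
  series:
    - [[0,0,0.03],0]
    - [[0,0,0.06],0]
    - [[0,0,0.09],0]
    - [[0,0,0.105],0]
    - [[0,0,0.112],0]
    - [[0,0,0.112],0]
  claw: 0.3

```text
time: 27.68
position: [0.5215, -0.2959, 0.0143]
tcp_rot: [0.696, 0.718, -0.005, 0.006]
ft_force: [-0.8, -0.8, 0.8]
width: 0.295
gripper_force: 0.0
```

```bash
python3 st.py
python3 - <<'E'
from bench import arm
import cv2
im,d=arm.camera("scene");cv2.imwrite("pics/s4.png",cv2.resize(im[170:290,60:240],None,fx=4,fy=4,interpolation=cv2.INTER_CUBIC))
E
```

```text
t 27.68 q [-0.579  0.566  1.706 -0.016  0.859 -0.601] p [ 0.5215 -0.2959  0.0143]
tilt 0.9 az -82.1 yaz 1.8 f [-0.8 -0.8  0.8] w 0.295 gf 0.0 M [[-0.032, 0.999, 0.002], [0.999, 0.032, -0.016], [-0.016, 0.002, -1.0]]
```

View pics/s4.png

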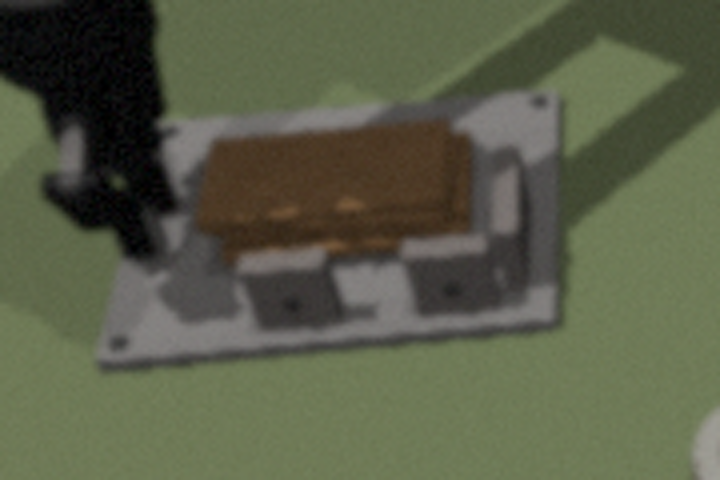

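The crop shows the five-plate stack with the fingers just clear of its -y end at about (150,240). I'll push towards the end stop.

Request:
jog_arm:
  series:
    - [[0.008,0,0],0]
    - [[0.014,0,0],0]
    - [[0.02,0,0],0]
    - [[0.026,0,0],0]
    - [[0.032,0,0],0]
    - [[0.037,0,0],0]
    - [[0.041,0,0],0]

```text
time: 28.6
position: [0.5206, -0.2553, 0.014]
tcp_rot: [0.696, 0.718, -0.005, 0.007]
ft_force: [1.0, -3.9, 2.5]
width: 0.301
gripper_force: 1.8
```

Request:
jog_arm:
  series:
    - [[0.002,0,0],0]
    - [[0.004,0,0],0]
    - [[0.005,0,0],0]
    - [[0.005,0,0],0]

```text
time: 29.1
position: [0.5206, -0.2512, 0.014]
tcp_rot: [0.696, 0.718, -0.005, 0.008]
ft_force: [0.0, -5.4, 2.8]
width: 0.3
gripper_force: 2.9
```

```bash
python3 st.py
```

```text
t 29.1 q [-0.514  0.546  1.757 -0.019  0.827 -0.533] p [ 0.5206 -0.2512  0.014 ]
tilt 1.04 az -78.2 yaz 1.8 f [ 0.  -5.4  2.8] w 0.3 gf 2.9 M [[-0.032, 0.999, 0.004], [0.999, 0.032, -0.018], [-0.018, 0.003, -1.0]]
```

Request:
jog_arm:
  series:
    - [[0.001,0,0],0]
    - [[0.002,0,0],0]
    - [[0.003,0,0],0]
    - [[0.003,0,0],0]

```text
time: 29.6
position: [0.5206, -0.2494, 0.014]
tcp_rot: [0.695, 0.719, -0.006, 0.008]
ft_force: [-0.0, -10.2, 2.7]
width: 0.297
gripper_force: 4.6
```

Request:
jog_arm:
  series:
    - [[0.001,0,0],0]
    - [[0.002,0,0],0]
    - [[0.002,0,0],0]

```text
time: 29.98
position: [0.5206, -0.2493, 0.014]
tcp_rot: [0.695, 0.719, -0.007, 0.009]
ft_force: [-2.3, -15.5, 0.6]
width: 0.296
gripper_force: 7.5
```

Request:
jog_arm:
  series:
    - [[-0.02,0,0],0]
    - [[-0.02,0,-0.05],0]
    - [[-0.02,0,-0.1075],0.18]
    - [[0.03,-0.05,-0.1075],0.36]
    - [[0.07,-0.0695,-0.1075],0.54]
    - [[0.07,-0.0695,-0.1075],0.72]
    - [[0.07,-0.0695,-0.1075],0.9]
    - [[0.07,-0.0695,-0.1075],1.08]

```text
time: 30.98
position: [0.447, -0.1745, 0.1193]
tcp_rot: [0.967, 0.255, -0.001, 0.007]
ft_force: [-0.4, -0.2, 0.3]
width: 0.3
gripper_force: 0.0
```

Request:
jog_arm:
  series:
    - [[0,0,0],0.17]
    - [[0,0,0],0.34]
    - [[0,0,0],0.49]
    - [[0,0,0],0.49]
  claw: 0.5

```text
time: 31.48
position: [0.4471, -0.1749, 0.1192]
tcp_rot: [1.0, 0.017, 0.0, 0.007]
ft_force: [0.2, 0.1, 0.5]
width: 0.502
gripper_force: 0.0
```

```bash
python3 st.py
```

```text
t 31.48 q [-0.451  0.296  1.857 -0.015  0.982  1.094] p [ 0.4471 -0.1749  0.1192]
tilt 0.79 az -87.7 yaz -88.1 f [0.2 0.1 0.5] w 0.502 gf 0.0 M [[0.999, 0.034, 0.001], [0.034, -0.999, -0.014], [0.0, 0.014, -1.0]]
```

Request:
jog_arm:
  series:
    - [[0,0.0035,0.05],0]
    - [[0,0.0035,0.085],0]
    - [[0,0.0035,0.103],0]
    - [[0,0.0035,0.107],0]
    - [[0.01,0.0035,0.107],0]
    - [[0.018,0.0035,0.107],0]
    - [[0.024,0.0035,0.107],0]
    - [[0.03,0.0035,0.107],0]

```text
time: 32.48
position: [0.4759, -0.1795, 0.0134]
tcp_rot: [1.0, 0.017, -0.001, 0.008]
ft_force: [-10.2, -2.2, 10.0]
width: 0.5
gripper_force: 6.9
```

Request:
jog_arm:
  series:
    - [[0.005,0,0],0]
    - [[0.01,0,0],0]
    - [[0.015,0,0],0]
    - [[0.02,0,0],0]
    - [[0.024,0,0],0]
    - [[0.026,0,0],0]

```text
time: 33.22
position: [0.4986, -0.1783, 0.0134]
tcp_rot: [1.0, 0.017, -0.004, 0.007]
ft_force: [-15.9, -5.2, 15.6]
width: 0.497
gripper_force: 10.5
```

```bash
python3 st.py
```

```text
t 33.23 q [-0.411  0.506  1.855 -0.024  0.781  1.142] p [ 0.4986 -0.1783  0.0134]
tilt 0.96 az -118.5 yaz -88.0 f [-15.9  -5.2  15.6] w 0.497 gf 10.5 M [[0.999, 0.035, -0.008], [0.035, -0.999, -0.015], [-0.009, 0.014, -1.0]]
```

Request:
jog_arm:
  series:
    - [[0,0,-0.002],0]
    - [[0.003,0,-0.0025],0]
    - [[0.006,0,-0.0025],0]
    - [[0.008,0,-0.0025],0]
    - [[0.008,0,-0.0025],0]

```text
time: 33.85
position: [0.5059, -0.178, 0.0152]
tcp_rot: [1.0, 0.017, -0.005, 0.007]
ft_force: [-16.8, -4.5, 11.2]
width: 0.502
gripper_force: 9.3
```

Request:
jog_arm:
  series:
    - [[0.002,0,0],0]
    - [[0.003,0,0],0]
    - [[0.003,0,0],0]

```text
time: 34.22
position: [0.5058, -0.178, 0.0151]
tcp_rot: [1.0, 0.017, -0.007, 0.007]
ft_force: [-21.3, -6.2, 16.1]
width: 0.502
gripper_force: 12.5
```

```bash
python3 st.py
```

```text
t 34.23 q [-0.404  0.512  1.834 -0.026  0.804  1.151] p [ 0.5058 -0.178   0.0151]
tilt 1.15 az -136.0 yaz -88.1 f [-21.3  -6.2  16.1] w 0.502 gf 12.5 M [[0.999, 0.034, -0.014], [0.034, -0.999, -0.014], [-0.015, 0.013, -1.0]]
```

Request:
jog_arm:
  series:
    - [[-0.02,0,0],0]
    - [[-0.05,0,-0.03],0]
    - [[-0.07,0,-0.08],0]
    - [[-0.07,0,-0.14],0]
    - [[-0.07,0,-0.17],0]
    - [[-0.07,0,-0.17],0]
    - [[-0.07,0,-0.17],0]

```text
time: 35.1
position: [0.4452, -0.1779, 0.185]
tcp_rot: [1.0, 0.016, 0.001, 0.008]
ft_force: [-0.7, 0.2, -0.3]
width: 0.496
gripper_force: 0.0
```

```bash
python3 st.py
cat > chk.py <<'E'
from bench import arm
from h import *
import sys
O=np.array([.5274,-.1973]);a=np.radians(1.87);Rj=np.array([[np.cos(a),-np.sin(a)],[np.sin(a),np.cos(a)]])
tag=sys.argv[1]
for n in("wrist","top"):
    ci=arm.camera_info(n);im,d=arm.camera(n);k=[ci[q] for q in("fx","fy","cx","cy")];P=cloud(d,k,np.array(ci["T"]))
    if n=="wrist": cv2.imwrite(f"pics/{tag}.png",im)
    J=(P[...,:2]-O)@Rj*1000;Z=P[...,2]*1000
    h=cv2.cvtColor(im,cv2.COLOR_BGR2HSV);br=(h[...,0]<22)&(h[...,1]>80)&(im.max(-1)>30)&(abs(J[...,0])<90)&(abs(J[...,1])<110)
    m=br&(abs(Z-50)<4);Q=J[m]
    if len(Q)>50:
        r=cv2.minAreaRect(Q.astype(np.float32));print(n,"top plate",len(Q),"z",np.median(Z[m]).round(1),"x",np.percentile(Q[:,0],[.5,99.5]).round(1),"y",np.percentile(Q[:,1],[.5,99.5]).round(1),np.round(r[0],1),np.round(r[1],1),round(r[2],2))
    for zc in(42,34,26,18,14):
        m=br&(abs(Z-zc)<4);Q=J[m]
        if len(Q)>10: print("  z",zc,len(Q),"x",np.percentile(Q[:,0],[2,98]).round(1),"y",np.percentile(Q[:,1],[2,98]).round(1))
    w=(h[...,1]<70)&(abs(Z-54)<3)&(abs(J[...,0])<90)&(abs(J[...,1])<110);lab=cv2.connectedComponentsWithStats(w.astype(np.uint8))
    for i in range(1,lab[0]):
        if lab[2][i,4]>40: q=J[lab[1]==i];print("  stop",len(q),"x",np.percentile(q[:,0],[2,98]).round(1),"y",np.percentile(q[:,1],[2,98]).round(1))
E
python3 chk.py c1
```

```text
t 35.1 q [-0.459  0.214  1.772 -0.014  1.147  1.085] p [ 0.4452 -0.1779  0.185 ]
tilt 0.9 az -79.8 yaz -88.1 f [-0.7  0.2 -0.3] w 0.496 gf 0.0 M [[0.999, 0.033, 0.003], [0.033, -0.999, -0.015], [0.002, 0.016, -1.0]]
wrist top plate 11046 z 49.6 x [-8.7 50.1] y [-39.4  78.6] [21.  19.6] [119.7  59.6] 89.95
  z 18 203 x [-12.2 -10.2] y [-37.2  76. ]
  z 14 168 x [-12.2 -10.3] y [-37.1  75.7]
  stop 897 x [51.2 62.9] y [39.7 77.8]
  stop 902 x [50.9 62.6] y [-35.9   2.2]
  stop 1201 x [-7.8 50. ] y [81.  92.5]
top top plate 1900 z 50.0 x [-10.1  49.6] y [-39.9  78. ] [19.9 19. ] [120.1  60.7] 89.68
  z 42 43 x [-10.4  50. ] y [-35.9  78. ]
  z 34 22 x [-10.5  26.2] y [-8.6 79.1]
  z 26 18 x [-10.5  31.9] y [-23.   66.3]
  z 18 49 x [-12.6  -7.4] y [-37.1  77.2]
  z 14 24 x [-12.1  25. ] y [-35.9  78.2]
  stop 115 x [50.2 61.1] y [-37.2   1.6]
  stop 114 x [50.1 61.6] y [39.  77.3]
  stop 170 x [-9.1 47.9] y [80.5 92. ]
```

View pics/c1.png

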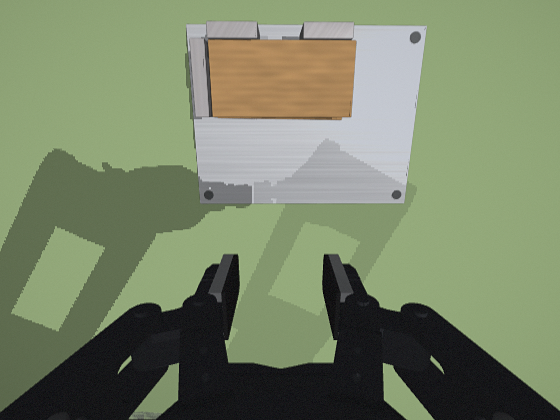

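The wrist view shows the stack at cols 208–355. The top plate is flush at the back stops (row 40), with a gap of about 1 mm at the end stop (col 208), and the bottom plate stands about 2 mm proud along row 118. I'll tap again, lower, then tap along y.

Request:
jog_arm:
  series:
    - [[0.03,0,0.05],0]
    - [[0.04,0,0.1],0]
    - [[0.04,0,0.145],0]
    - [[0.04,0,0.165],0]
    - [[0.04,0,0.1715],0]
    - [[0.04,0,0.1715],0]
  claw: 0.3

```text
time: 35.95
position: [0.4848, -0.1793, 0.0131]
tcp_rot: [1.0, 0.016, 0.0, 0.007]
ft_force: [0.2, 0.1, -0.6]
width: 0.301
gripper_force: 0.0
```

```bash
python3 st.py
```

```text
t 35.95 q [-0.426  0.493  1.891 -0.019  0.752  1.126] p [ 0.4848 -0.1793  0.0131]
tilt 0.85 az -87.8 yaz -88.1 f [ 0.2  0.1 -0.6] w 0.301 gf 0.0 M [[0.999, 0.032, 0.001], [0.032, -0.999, -0.015], [0.0, 0.015, -1.0]]
```

Request:
jog_arm:
  series:
    - [[0.008,0,0],0]
    - [[0.014,0,0],0]
    - [[0.018,0,0],0]
    - [[0.021,0,0],0]
    - [[0.023,0,0],0]
    - [[0.024,0,0],0]
    - [[0.024,0,0],0]

```text
time: 36.83
position: [0.5059, -0.1782, 0.0138]
tcp_rot: [1.0, 0.016, -0.002, 0.007]
ft_force: [-6.1, -2.1, 5.4]
width: 0.3
gripper_force: 3.4
```

```bash
python3 st.py
```

```text
t 36.83 q [-0.407  0.511  1.843 -0.021  0.785  1.146] p [ 0.5059 -0.1782  0.0138]
tilt 0.87 az -103.4 yaz -88.1 f [-6.1 -2.1  5.4] w 0.3 gf 3.4 M [[0.999, 0.033, -0.004], [0.033, -0.999, -0.015], [-0.004, 0.015, -1.0]]
```

Request:
jog_arm:
  series:
    - [[0.002,0,0],0]
    - [[0.004,0,0],0]
    - [[0.004,0,0],0]
    - [[0.004,0,0],0]

```text
time: 37.33
position: [0.5058, -0.178, 0.0136]
tcp_rot: [1.0, 0.017, -0.005, 0.007]
ft_force: [-14.4, -4.8, 10.0]
width: 0.3
gripper_force: 7.5
```

Request:
jog_arm:
  series:
    - [[-0.01,0,0],0]
    - [[-0.03,0,-0.04],0]
    - [[-0.05,0,-0.1],0]
    - [[-0.07,0,-0.16],0]
    - [[-0.07,0,-0.17],0]
    - [[-0.07,0,-0.17],0]

```text
time: 38.08
position: [0.4437, -0.1784, 0.1848]
tcp_rot: [1.0, 0.016, 0.003, 0.008]
ft_force: [-0.4, -0.7, -0.4]
width: 0.302
gripper_force: 0.0
```

```bash
python3 st.py; python3 chk.py c2
```

```text
t 38.08 q [-0.461  0.211  1.777 -0.014  1.142  1.083] p [ 0.4437 -0.1784  0.1848]
tilt 1.02 az -71.6 yaz -88.1 f [-0.4 -0.7 -0.4] w 0.302 gf 0.0 M [[0.999, 0.032, 0.006], [0.032, -0.999, -0.017], [0.005, 0.017, -1.0]]
wrist top plate 11043 z 49.6 x [-8.9 50.2] y [-39.3  78.6] [20.9 19.7] [119.6  59.6] 89.97
  z 42 13 x [-8.  44.3] y [80.8 81.3]
  z 14 17 x [-9.5 -9.5] y [43.8 85.9]
  stop 915 x [51.  62.6] y [39.7 77.9]
  stop 867 x [51.  62.2] y [-35.9   2.4]
  stop 1188 x [-7.2 49.9] y [81.  92.6]
top top plate 1881 z 50.0 x [-10.2  49.7] y [-39.9  78.2] [20.  19.6] [121.1  60.8] 89.97
  z 42 49 x [-10.4  48.9] y [-39.7  77.9]
  z 34 16 x [-10.5  33.7] y [-11.9  77.8]
  stop 108 x [50.2 61.2] y [-37.8   1.6]
  stop 111 x [50.2 61.5] y [39.2 77.5]
  stop 176 x [-9.2 47.8] y [80.3 92.2]
```

Now x is in line. Rolling back for a second tap along y.

Request:
jog_arm:
  series:
    - [[0.03,0.03,0],-0.18]
    - [[0.06,0.06,0.02],-0.36]
    - [[0.1,0.1,0.04],-0.54]
    - [[0.103,0.1005,0.067],-0.72]
    - [[0.103,0.1005,0.067],-0.9]
    - [[0.103,0.1005,0.067],-1.08]
    - [[0.103,0.1005,0.067],-1.26]
    - [[0.103,0.1005,0.067],-1.44]

```text
time: 39.17
position: [0.5482, -0.2754, 0.1152]
tcp_rot: [0.739, 0.674, -0.005, 0.004]
ft_force: [-0.9, 0.8, -0.4]
width: 0.298
gripper_force: 0.0
```

Request:
jog_arm:
  series:
    - [[0,0,0.03],-0.131]
    - [[0,0,0.07],-0.131]
    - [[0,0,0.095],-0.131]
    - [[0,0,0.103],-0.131]
    - [[0,0,0.103],-0.131]

```text
time: 39.8
position: [0.5487, -0.2773, 0.0138]
tcp_rot: [0.695, 0.719, -0.005, 0.005]
ft_force: [0.3, 0.7, 0.6]
width: 0.3
gripper_force: 0.0
```

```bash
python3 st.py
```

```text
t 39.8 q [-0.529  0.583  1.668 -0.016  0.884 -0.552] p [ 0.5487 -0.2773  0.0138]
tilt 0.8 az -92.4 yaz 1.9 f [0.3 0.7 0.6] w 0.3 gf 0.0 M [[-0.033, 0.999, -0.001], [0.999, 0.033, -0.014], [-0.014, -0.001, -1.0]]
```

Request:
jog_arm:
  series:
    - [[0.01,0,0],0]
    - [[0.018,0,0],0]
    - [[0.024,0,0],0]
    - [[0.027,0,0],0]
    - [[0.029,0,0],0]
    - [[0.031,0,0],0]
    - [[0.033,0,0],0]
    - [[0.033,0,0],0]

```text
time: 40.8
position: [0.5486, -0.2477, 0.0154]
tcp_rot: [0.695, 0.719, -0.006, 0.008]
ft_force: [-2.3, -7.4, 0.8]
width: 0.304
gripper_force: 4.1
```

Request:
jog_arm:
  series:
    - [[0.002,0,0],0]
    - [[0.003,0,0],0]
    - [[0.003,0,0],0]
    - [[0.003,0,0],0]

```text
time: 41.3
position: [0.5487, -0.2477, 0.0155]
tcp_rot: [0.695, 0.719, -0.007, 0.01]
ft_force: [-4.4, -17.1, -0.9]
width: 0.297
gripper_force: 8.4
```

```bash
python3 st.py
```

```text
t 41.3 q [-0.482  0.566  1.703 -0.025  0.859 -0.5  ] p [ 0.5487 -0.2477  0.0155]
tilt 1.38 az -80.9 yaz 1.9 f [ -4.4 -17.1  -0.9] w 0.297 gf 8.4 M [[-0.034, 0.999, 0.004], [0.999, 0.034, -0.024], [-0.024, 0.003, -1.0]]
```

Request:
jog_arm:
  series:
    - [[-0.01,0,0],0]
    - [[-0.03,0,-0.03],0]
    - [[-0.06,0,-0.08],0]
    - [[-0.09,0,-0.14],0]
    - [[-0.1,0,-0.18],0]
    - [[-0.1,0,-0.18],0]
    - [[-0.1,0,-0.18],0]

```text
time: 42.18
position: [0.5504, -0.3382, 0.1957]
tcp_rot: [0.695, 0.718, -0.005, 0.005]
ft_force: [-0.7, 1.0, -1.2]
width: 0.296
gripper_force: 0.0
```

```bash
python3 st.py; python3 chk.py c3; python3 -c "
import cv2;im=cv2.imread('pics/c3.png');cv2.imwrite('pics/c3c.png',cv2.resize(im[0:220,160:430],None,fx=2.6,fy=2.6,interpolation=cv2.INTER_CUBIC))"
```

```text
t 42.17 q [-0.61   0.427  1.407 -0.011  1.299 -0.64 ] p [ 0.5504 -0.3382  0.1957]
tilt 0.8 az -85.7 yaz 1.9 f [-0.7  1.  -1.2] w 0.296 gf 0.0 M [[-0.033, 0.999, 0.001], [0.999, 0.033, -0.014], [-0.014, 0.001, -1.0]]
wrist top plate 5525 z 49.6 x [-8.9 50.1] y [-38.4  17.7] [ 20.6 -10.3] [57.3 60. ] 89.87
  z 42 63 x [-6.5 48.3] y [-38.9 -38.7]
  z 34 63 x [-6.6 47.4] y [-38.9 -38.6]
  z 26 58 x [-6.5 46.3] y [-39.1 -38.8]
  stop 788 x [50.8 62.3] y [-35.7   2.2]
top top plate 1889 z 50.1 x [-10.3  49.7] y [-38.3  78.7] [19.9 20.1] [ 60.8 120.2] 0.12
  z 42 43 x [-10.5  50.5] y [-37.4  71.3]
  z 34 13 x [-10.4  37.4] y [-9.5 76.3]
  z 26 11 x [-10.4  53.9] y [-21.5  61.3]
  stop 110 x [50.  60.8] y [-37.4   1.1]
  stop 113 x [50.1 61.4] y [39.3 77.7]
  stop 182 x [-9.1 48. ] y [80.6 92. ]
```

View pics/c3c.png

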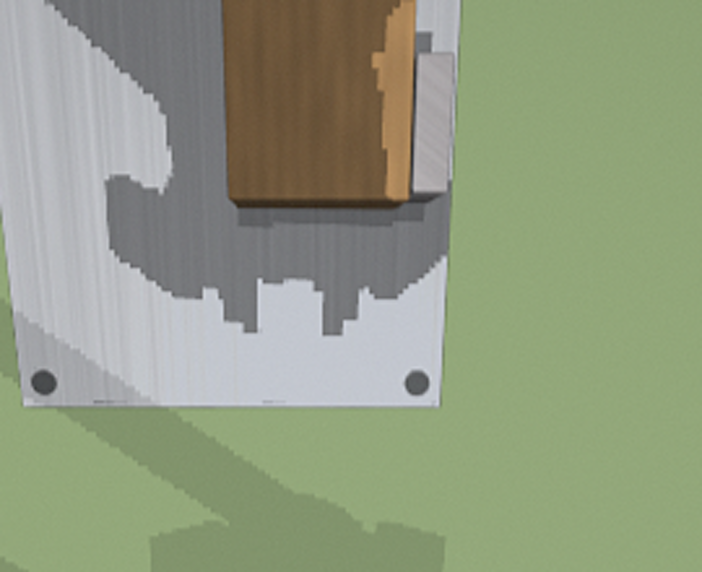

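The crop shows the stack's end face flush, with no plate proud at row ~205, and its right side against the back stop at col 413. The top view puts the centre at (19.9, 20.1) mm, against home at (20, 20). Handing in.

```bash
python3 -c "
from bench import arm
print(arm.close_job())"
```

```text
the job is handed in; nothing more can be done
None
```

I lifted the moulded plate out, laid it on the stack and let go of it, then tapped all five plates flush against the back stops and the end stop (top plate within about 0.1 mm of home in the last top view) and handed the job in at about 42 s.

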